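# Shut the counting tray, then open the push-and-turn bottle

## Robot

A 6-joint arm with a two-finger parallel gripper is mounted at the origin on the work surface. World frame = base frame: x ahead of the robot, y to its left, z up, the work surface at z = 0. Lengths are in m, angles in degrees, forces in N, time in s.
With the tool pointing down it reaches from about 0.4 to 0.825 m from the base axis. Payload 7 kg.
Tool frame: the origin (TCP) lies on the mounting face of the last link; the fingertips stand 178 mm ahead of it and the grasp point (between the pads) lies 159 mm ahead of it (ctrl.tip_extent is the distance from the TCP to the fingertips, in m); z points along the fingers, y is the direction in which the jaws open and shut (so a half turn about z gives the same grasp; the last joint's range is limited). The gripper opens to 88 mm and grips with 3 to 60 N. Pads are 19 mm wide; open, the fingers measure 130 mm over their backs; the gripper's body (78 mm by 193 mm) begins 47 mm behind the grasp point.
Start: joints at [91.278, 20.546, 0.682, 0, -70.136, -16.507], TCP at [0.177, 0.651, 0.405] pointing down, gripper open.
Joint ranges: [-176.03, 176.03], [-82.01, 121.73], [-58.28, 71.71], [-173.87, 95.51], [-174.79, -0.11], [-173.66, 173.66]. Speed limits (degrees/s): [136.94, 136.94, 172.46, 180, 180, 180].

## Interface

Orientations are given as [roll, pitch, yaw] about the fixed x, y, z axes, in that order (R = Rz(yaw) Ry(pitch) Rx(roll)).
In Python, from plant import ctrl gives the robot as it stands. The module is installed in compiled form; this text tells all that it offers.
- The arm moves only by the tool carry_out, never from a script. Its argument "moves" is text: rows parted by semicolons, each of 7 numbers parted by spaces: the finger opening in m, from 0 to 0.0876, then the shift along the tool's x, y, z in m, then the turn, a rotation vector about the tool's x, y, z in rad. A call has 1 to 20 rows; each row is the pose to reach, as a shift and turn from the pose commanded when the call began, along the tool's axes at that moment; what a row does not reach only later rows make up. A row lasts 1/10 s, in which the tool goes at most 50 mm and 8.59 degrees, less where a joint would pass 70% of its speed; a pose out of reach is approached as far as the arm can. A call with a gripper value outside its range is refused whole. The fingers move at their own pace and stop on an object; the grip force is fixed at half the most. Time passes only in rows, so rows that repeat a pose let the fingers close. It gives the time, the measured TCP pose, the force and the opening at its end, in the units of the state.
- ctrl.get_obs(): the state, without advancing time (a new reading comes with each control period).
- ctrl.snapshot(name): name is "scene" or "top"; returns a dict with "image" (384x512x3 uint8, red, green, blue), "K" (3x3 intrinsics, pixels), "R" (3x3) and "t" (3): a world point X has camera coordinates R X + t. Camera axes: x right, y down, z forward; pixel columns grow to the right and rows downward; lengths in m; the calibration is good to about 2 mm. A picture is of the moment at which its call begins. There is no depth.
- ctrl.close_job(): hands the job in, once; it reports no verdict.
Trained networks look in a picture, given as the dict that the camera call returned (one of the last four; its "shot" number tells which), for a name from the list of things; names that differ only in an ending like _2 or _b are one class to them, and where a whole thing is asked for, a point or a joint stands for the part that bears it (a point fixed in the world has none). Each returns a list of dicts, best first, with "confidence" (0 to 1); they miss things now and then, are a little off and sometimes report something else, mostly with a low value. They report only what shows in the picture. A call takes as long as a camera call. They do not tell look-alikes from the thing itself.
- ctrl.recognise(picture, label): "extent" ([left, top, right, bottom] in pixels, round what is visible of it).
- ctrl.trace(picture, label): "region" (384x512 bool, what is visible of it) and "extent" ([left, top, right, bottom] in pixels, round what is visible of it).
- ctrl.mark_of(picture, label): "at" ([row, column] in pixels: a listed point, or the origin of a listed thing).
The state is a dict: "clock": time; "joint_pos": joint angles; "qvel": joint speeds; "tau": joint torques, N m; "tool_pos": TCP position; "orientation": TCP orientation; "force": force on the tool from outside, world axes, zero at the start; "moment": the same for the moment, N m; "opening": finger opening in m.
Only numpy, scipy, OpenCV 4.12 (cv2) and the standard library are available. Lean on these libraries where they do the work, as an engineer would, in place of code of your own. Each camera call takes 0.05 s, during which the arm holds its last target.

## Task

Slide the grey cover of the counting tray fully home so that the counted tablets are shut in, and only then open the next stock bottle, the one with the wide ribbed cap: push the cap down, turn it anticlockwise until it comes free and lift it off, leaving the bottle standing in its stand. Finish holding the cap level, about 6 cm clear above the open bottle; do not put it down, and leave everything else where it stands.

Things in the scene. Friction and masses are not known exactly. Their poses are not given: they have to be found in the camera images.
- tray: White tablet-counting tray fixed to the bench, 230 mm along its y, 156 mm along its x, rims 22 mm and side lips 27 mm high. Origin: centre of its underside. Its +y end is the compartment for counted tablets (y 37 to 112 mm, 140 mm long in x); the rest is the open counting platform. Heading varies by up to 0.35 rad.
- cover (a joint): Flat grey cover, 149 x 80 x 4 mm, sliding on the tray's rims along the tray's y. 0 m: fully home against the end wall at the tray's +y end, compartment shut; the value grows as the cover moves towards the tray's -y, to 0.080 at most. Starts at 0.035 to 0.076 (about half to fully open). Friction about 1.2 N; it stays where it is left.
- cover_rib (a point): Middle of the crest of the finger rib standing on the cover, 44 mm above the bench; moves with the cover. The rib is 64 mm long along the tray's x, 11 mm thick along the tray's y and rises 18 mm above the cover's flat top (26 mm above the bench). Axes parallel to the tray's. With the cover home it lies at y = 71.5 mm in the tray's frame.
- stand: Grey bottle stand fixed to the bench, 86 mm (its x) x 222 mm (its y) x 42 mm high, with two square wells 66 x 66 mm centred at y = +65 and -65 mm, well floor 8 mm above the bench. The wells keep the square bottles from turning. Origin: centre of its underside.
- bottle: White square stock bottle, the one with the wide ribbed cap, loose in either well of the stand, its x along the stand's x; 0.17 to 0.33 kg. Body 64 x 64 mm, 78 mm high, round shoulder to 85 mm, round neck (with lugs that hold the cap) to the rim at 112 mm. Origin: centre of its underside.
- cap: White ribbed push-and-turn cap on that bottle, 54 mm across, 28 mm high, 35 g. Origin: centre of its lower edge, 95 mm above the bottle's origin when locked on (103 mm above the bench, its top 131 mm). Three lugs inside hook under the neck's lugs; a sprung liner inside presses on the rim and pushes the cap up into locking notches.
- cap_top (a point): Centre of the cap's top face, 28 mm above the cap's origin. Press the cap straight down 3.5 mm or more (spring: 5 N at the start, 1.5 N more per mm; it bottoms at 6 mm, 14 N) and keep it down while turning it anticlockwise seen from above: after 40 degrees it is free to lift, at about 80 degrees is a stop. Unpressed, or clockwise, it does not turn.
- squeeze_bottle: Bystander: square white bottle with the same body but a narrow 26 mm cap with a small nozzle, 122 mm high, loose in the stand's other well. Origin: centre of its underside.
- vial: Bystander: loose upright amber tablet vial, 34 mm across, 76 mm high, between tray and stand. Origin: centre of its underside.
- carton_long: Bystander: loose white carton lying flat, 50 x 130 x 35 mm. Origin: centre of its underside.
- carton_cube: Bystander: loose white carton, 62 x 62 mm, 80 mm high. Origin: centre of its underside.
- measure_cup: Bystander: small loose clear measuring cup, 52 mm across, 55 mm high. Origin: centre of its underside.
- spatula: Bystander: loose spatula about 200 mm long lying on the bench to the left of the tray. Origin: under its middle.
- label_roll: Bystander: loose paper label roll standing on end, 80 mm across, 50 mm high. Origin: centre of its underside.
Things that resemble listed ones, but are neither listed nor needed, are in the scene too. What is shaped like the bottle but green, orange or pink is not meant.

How it is judged:
By the outcome, as a careful person would: the job done as asked, in the order asked, and still so for the second after the job is handed in, while the arm keeps its last pose, push and grip.
It also fails if it takes over 51 s, if anything falls off the work surface, if the arm or the gripper's body presses on something with over 40 N, if the wrist force passes 120 N, or if a joint passes its speed limit or range.

## Working session

There is one attempt and no reset: what is moved stays moved. The work goes in short steps, Python scripts to look and compute and a tool call to move; the robot and the scene stay as the last step left them, time stands still between calls to the robot, and variables do not carry over. Pictures are saved under pics/ and viewed, and the job is handed in when it is done.

Besides the shell and the picture viewer there is one more tool, called after "Call:" in YAML: its name, and indented under it one key for each argument. carry_out: Moves the arm, as the interface text tells. Its arguments: {"type":"object","properties":{"moves":{"type":"string"}},"required":["moves"]}

```bash
mkdir -p pics; cat > h.py <<'E'
import numpy as np,cv2
from plant import ctrl
def snap(n,f):
    p=ctrl.snapshot(n); cv2.imwrite('pics/'+f,cv2.cvtColor(p['image'],cv2.COLOR_RGB2BGR)); return p
def onz(p,rc,z):
    r,c=rc; d=np.linalg.inv(p['K'])@np.array([c,r,1.]); d=p['R'].T@d; o=-p['R'].T@p['t']
    return o+d*(z-o[2])/d[2]
def px(p,X):
    q=p['K']@(p['R']@np.array(X)+p['t']); return q[1]/q[2],q[0]/q[2]
E
python3 - <<'E'
from h import *
o=ctrl.get_obs(); print({k:np.round(v,3) for k,v in o.items()}, ctrl.tip_extent)
zs=dict(tray=0,cover_rib=.044,stand=0,bottle=.008,cap=.103,cap_top=.131,squeeze_bottle=.008,vial=0,measure_cup=0,carton_cube=0,carton_long=0,label_roll=0,spatula=0)
for n in ('scene','top'):
    p=snap(n,n+'0.png'); print(n,'cam',np.round(-p['R'].T@p['t'],3))
    for l,z in zs.items():
        for d in ctrl.mark_of(p,l)[:3]:
            print(l,round(d['confidence'],2),np.round(d['at'],1),np.round(onz(p,d['at'],z),4))
E
```

```text
{'clock': np.float64(0.0), 'joint_pos': array([ 9.1278e+01,  2.0592e+01,  6.3300e-01, -2.2000e-02, -7.0137e+01,
       -1.6506e+01]), 'qvel': array([ 0.202, -0.047,  0.039,  0.116,  0.099,  0.005]), 'tau': array([-2.0000e-03, -5.8272e+01,  2.9305e+01,  6.9980e+00,  7.0000e-03,
       -0.0000e+00]), 'tool_pos': array([0.177, 0.651, 0.404]), 'orientation': array([ 1.79902e+02, -8.00000e-03, -1.52350e+01]), 'force': array([-0.461, -0.143, -0.008]), 'moment': array([ 0.014,  0.04 , -0.035]), 'opening': np.float64(0.087)} 0.1781
scene cam [ 1.545 -0.773  0.865]
tray 0.91 [175. 281.] [0.4401 0.1927 0.    ]
tray 0.47 [236.7 161.3] [ 0.4922 -0.3178 -0.    ]
cover_rib 0.94 [169.5 283.2] [0.4724 0.174  0.044 ]
stand 0.7 [237.  181.2] [ 0.5302 -0.2722 -0.    ]
stand 0.45 [255.8  99. ] [ 0.4605 -0.4971  0.    ]
bottle 0.8 [261.8 212.7] [ 0.6888 -0.265   0.008 ]
bottle 0.78 [237.8 161.6] [ 0.5071 -0.3238  0.008 ]
bottle 0.64 [280.  130.7] [ 0.6155 -0.4726  0.008 ]
cap 0.55 [211.8 157.6] [ 0.5097 -0.3256  0.103 ]
cap_top 0.54 [202.  154.3] [ 0.499  -0.3266  0.131 ]
squeeze_bottle 0.78 [234.7 201.9
[... 725 characters left out ...]
585  0.    ]
bottle 0.73 [184.5 398.7] [ 0.6094 -0.4668  0.008 ]
bottle 0.73 [164.6 333.5] [ 0.6675 -0.2594  0.008 ]
bottle 0.66 [256.8 321.1] [ 0.3726 -0.2202  0.008 ]
cap 0.85 [207.9 363.1] [ 0.5136 -0.3264  0.103 ]
cap 0.23 [198.2 315.4] [ 0.5372 -0.1875  0.103 ]
cap_top 0.58 [207.  365.2] [ 0.5117 -0.3249  0.131 ]
squeeze_bottle 0.56 [199.1 315.1] [ 0.5522 -0.2008  0.008 ]
vial 0.59 [213.8 257. ] [ 0.4996 -0.0185  0.    ]
measure_cup 0.72 [240.2  96.9] [0.3979 0.4789 0.    ]
carton_cube 0.87 [230.7 407.4] [ 0.4637 -0.4913  0.    ]
carton_long 0.63 [137.6 267.3] [ 0.7539 -0.0435  0.    ]
label_roll 0.74 [141.7 203.9] [0.7322 0.1645 0.    ]
spatula 0.82 [177.4 105.7] [0.6    0.4742 0.    ]
```

View pics/scene0.png

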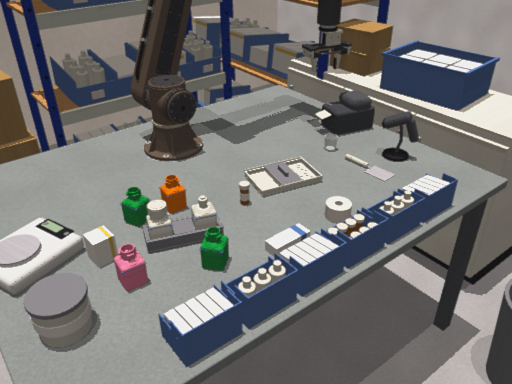

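View pics/top0.png

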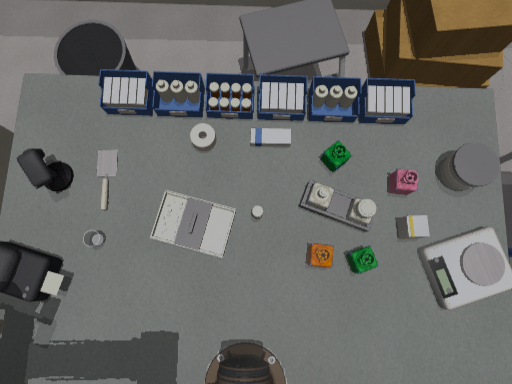

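```bash
python3 - <<'E'
import cv2,numpy as np
a=cv2.imread('pics/top0.png');b=cv2.imread('pics/scene0.png')
A=cv2.resize(a[150:300,130:280],(500,500),interpolation=2)
cv2.imwrite('pics/crop_tray.png',A)
B=cv2.resize(a[140:280,290:430],(400,400),interpolation=2)
C=cv2.resize(b[160:300,90:230],(400,400),interpolation=2)
cv2.imwrite('pics/crop_bot.png',np.hstack([B,C]))
E
```

```text
(no output)
```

View pics/crop_tray.png

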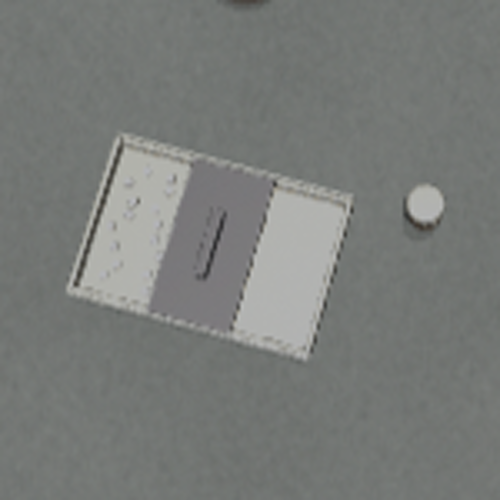

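View pics/crop_bot.png

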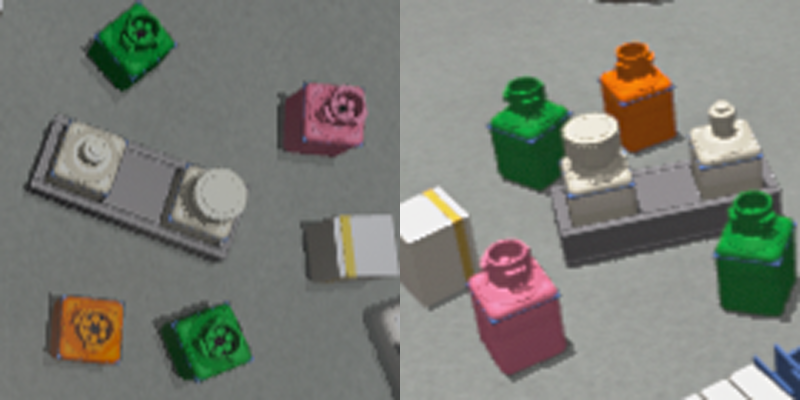

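The candidates for the bottle, by pixel in the top view, are:
- white with the wide cap (365,207)
- white with the narrow nozzle cap (319,195)
- green (336,155) and (363,260)
- pink (405,181)
- orange (321,255)

The crop confirms the white wide-capped bottle at (365,207). The tray centre is at about (195,224). Tablets show at its left end, which is the +y end, and the cover is nearly fully open. Next I measure the headings.

```bash
cat > m.py <<'E'
from h import *
def rect(p,label,z,k=0):
    d=ctrl.trace(p,label)[k]; c,_=cv2.findContours(d['region'].astype('uint8'),0,1); c=max(c,key=cv2.contourArea)[:,0,:]
    w=np.array([onz(p,(y,x),z)[:2] for x,y in c]); r=cv2.minAreaRect((w*1000).astype('float32')); return d['confidence'],np.round(r[0],1),np.round(r[1],1),round(r[2],2)
E
python3 - <<'E'
from m import *
for n in ('top','scene'):
    p=ctrl.snapshot(n)
    for l,z in (('tray',.024),('cover',.026),('cover_rib',.026),('stand',.042),('cap',.131)):
        try: print(n,l,rect(p,l,z))
        except Exception as e: print(n,l,'err',e)
    for l,z in (('cap_top',.131),('cover_rib',.044),('cap',.103)):
        print(l,[(round(d['confidence'],2),np.round(onz(p,d['at'],z),4)) for d in ctrl.mark_of(p,l)])
    for d in ctrl.trace(p,'cap')[:1]:
        e=d['extent'];print('cap ext',e,d['region'].sum())
E
```

```text
top tray (0.63, array([462.3, 177.6]), array([239.1, 161.1]), 77.13)
top cover (0.78, array([460.6, 178.4]), array([ 81.5, 153.5]), 76.49)
top cover_rib (0.86, array([461.6, 176.8]), array([ 80.2, 151.2]), 76.42)
top stand (0.38, array([403.1, 473.7]), array([51.3, 64.9]), 2.14)
top cap (0.77, array([ 509. , -325.8]), array([51.7, 55.1]), 2.11)
cap_top [(0.57, array([ 0.5025, -0.3247,  0.131 ]))]
cover_rib [(0.88, array([0.4662, 0.1751, 0.044 ]))]
cap [(0.66, array([ 0.5214, -0.321 ,  0.103 ]))]
cap ext [354.8, 199.3, 379.7, 215.2] 313
scene tray (0.93, array([472.1, 172.1]), array([246.8, 186.7]), 76.8)
scene cover (0.67, array([461.2, 177.7]), array([ 80.7, 148.2]), 75.43)
scene cover_rib (0.89, array([463.9, 176.7]), array([ 84.7, 150.6]), 76.95)
scene stand (0.65, array([768.3, -69.9]), array([ 65.9, 153.4]), 0.75)
scene cap (0.74, array([ 533.6, -333.6]), array([48.3, 84.5]), 62.95)
cap_top [(0.56, array([ 0.5022, -0.3258,  0.131 ])), (0.22, array([0.6295, 0.0334, 0.131 ]))]
cover_rib [(0.82, array([0.4636, 0.1821, 0.044 ])), (0.18, array([ 0.5224, -0.5053,  0.044 ]))]
cap [(0.58, array([ 0.5036, -0.3325,  0.103 ]))]
cap ext [147.8, 199.1, 168.5, 216.5] 271
```

```bash
cat > go.py <<'E'
from h import *
from scipy.spatial.transform import Rotation as Ro
def rel(pos,yaw,o=None):
    o=o or ctrl.get_obs(); R=Ro.from_euler('xyz',o['orientation'],degrees=True)
    T=Ro.from_euler('xyz',[180,0,yaw],degrees=True)
    return np.round(R.inv().apply(np.array(pos)-o['tool_pos']),4),np.round((R.inv()*T).as_rotvec(),4)
E
python3 - <<'E'
from go import *
print(rel([.462,.177,.26],-13.4))
E
```

```text
(array([0.3993, 0.3828, 0.1447]), array([ 0.    , -0.    , -0.0319]))
```

Call:
carry_out:
  moves: "0.05 0.399 0.383 0 0 0 -0.032; 0.05 0.399 0.383 0 0 0 -0.032; 0.05 0.399 0.383 0 0 0 -0.032; 0.05 0.399 0.383 0 0 0 -0.032; 0.05 0.399 0.383 0 0 0 -0.032; 0.05 0.399 0.383 0 0 0 -0.032; 0.05 0.399 0.383 0 0 0 -0.032; 0.05 0.399 0.383 0 0 0 -0.032; 0.05 0.399 0.383 0 0 0 -0.032; 0.05 0.399 0.383 0 0 0 -0.032; 0.05 0.399 0.383 0 0 0 -0.032; 0.05 0.399 0.383 0 0 0 -0.032; 0.05 0.399 0.383 0.145 0 0 -0.032; 0.05 0.399 0.383 0.145 0 0 -0.032; 0.05 0.399 0.383 0.145 0 0 -0.032; 0.05 0.399 0.383 0.145 0 0 -0.032; 0.05 0.399 0.383 0.145 0 0 -0.032"

```text
clock: 4.1
tool_pos: [0.4621, 0.1774, 0.2603]
orientation: [179.9, 0.0, -13.3]
force: [0.1, 0.1, 1.2]
opening: 0.0499
```

```bash
python3 - <<'E'
from go import *
p=snap('scene','s1.png'); im=cv2.imread('pics/s1.png')[90:230,200:380]; cv2.imwrite('pics/s1c.png',cv2.resize(im,(770,600),interpolation=2))
o=ctrl.get_obs();print(o['clock'],o['tool_pos'],o['orientation'],o['force'],o['joint_pos'])
print(rel([.462,.177,.26],-13.4), rel([.462,.177,.209],-13.4))
E
```

```text
4.15 [0.46253211 0.17781973 0.26154243] [-1.79936776e+02 -9.12403348e-02 -1.33355690e+01] [0.47885523 0.1042818  0.34339342] [ 43.81912468  12.12594825 -32.49455079   0.05962382 -45.27691367
  32.80343847]
(array([-0.0003,  0.0009,  0.0015]), array([-0.0011, -0.0016,  0.0011])) (array([-0.0004,  0.001 ,  0.0525]), array([-0.0011, -0.0016,  0.0011]))
```

View pics/s1c.png

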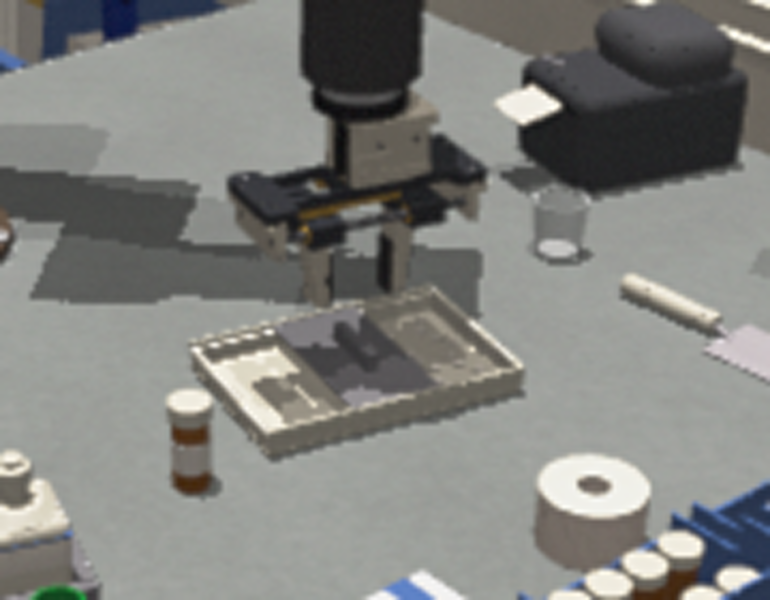

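The fingers straddle the rib, which is at crop (358,345), with the tips at about (318,300) and (395,290). I'll lower them and grip.

Call:
carry_out:
  moves: "0.05 0 0 0.03 0 0 0; 0.05 0 0 0.045 0 0 0; 0.05 0 0 0.052 0 0 0; 0.05 0 0 0.052 0 0 0; 0 0 0 0.052 0 0 0; 0 0 0 0.052 0 0 0; 0 0 0 0.052 0 0 0; 0 0 0 0.052 0 0 0; 0 0 0 0.052 0 0 0"

```text
clock: 5.05
tool_pos: [0.4617, 0.1769, 0.2079]
orientation: [-180.0, -0.0, -13.4]
force: [-0.2, -0.5, -0.6]
opening: 0.0157
```

Call:
carry_out:
  moves: "0 0 0 0 0 0 0; 0 0 0 0 0 0 0; 0 0 0 0 0 0 0"

```text
clock: 5.35
tool_pos: [0.4618, 0.1771, 0.2078]
orientation: [-180.0, -0.0, -13.4]
force: [-0.4, 0.9, 3.2]
opening: 0.0107
```

Call:
carry_out:
  moves: "0 0 -0.015 0 0 0 0; 0 0 -0.03 0 0 0 0; 0 0 -0.045 0 0 0 0; 0 0 -0.055 0 0 0 0; 0 0 -0.060 0 0 0 0; 0 0 -0.060 0 0 0 0"

```text
clock: 5.95
tool_pos: [0.4759, 0.2373, 0.2078]
orientation: [-179.9, -0.0, -13.3]
force: [-2.4, 2.4, 5.3]
opening: 0.0107
```

Call:
carry_out:
  moves: "0 0 -0.003 0 0 0 0; 0 0 -0.006 0 0 0 0; 0 0 -0.006 0 0 0 0"

```text
clock: 6.25
tool_pos: [0.4772, 0.2426, 0.2078]
orientation: [-180.0, -0.0, -13.3]
force: [-2.0, 1.0, 5.2]
opening: 0.0105
```

Call:
carry_out:
  moves: "0 0 -0.002 0 0 0 0; 0 0 -0.003 0 0 0 0; 0 0 -0.003 0 0 0 0"

```text
clock: 6.55
tool_pos: [0.4778, 0.2453, 0.2078]
orientation: [-180.0, -0.0, -13.4]
force: [-2.3, 0.3, 6.9]
opening: 0.0106
```

Call:
carry_out:
  moves: "0 0 -0.002 0 0 0 0; 0 0 -0.003 0 0 0 0; 0 0 -0.003 0 0 0 0"

```text
clock: 6.85
tool_pos: [0.4785, 0.2481, 0.2078]
orientation: [-180.0, -0.0, -13.4]
force: [-2.8, 0.1, 5.7]
opening: 0.0108
```

```bash
python3 - <<'E'
from m import *
p=snap('top','t2.png'); im=cv2.imread('pics/t2.png')[170:280,130:260]; im2=cv2.imread
s=snap('scene','s2.png')
b=cv2.imread('pics/s2.png')[140:210,230:330]
cv2.imwrite('pics/t2c.png',np.vstack([cv2.resize(im,(355,300),interpolation=2),cv2.resize(b,(355,250),interpolation=2)]))
print(ctrl.get_obs()['force'],ctrl.get_obs()['tool_pos'])
E
```

```text
[-3.37559687  0.64531144  5.5718756 ] [0.47851534 0.24812567 0.2078403 ]
```

View pics/t2c.png

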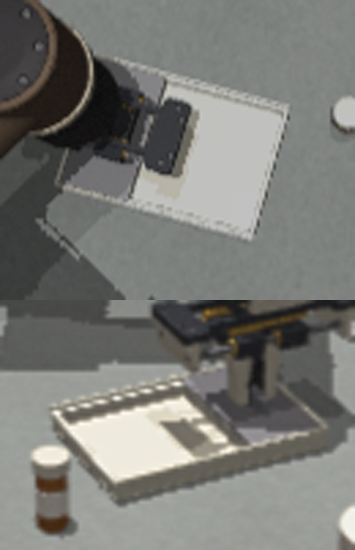

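The cover is over the counted end and moving freely. There is no stop force yet, so I keep going in small steps.

Call:
carry_out:
  moves: "0 0 -0.002 0 0 0 0; 0 0 -0.002 0 0 0 0; 0 0 -0.002 0 0 0 0"

```text
clock: 7.25
tool_pos: [0.4787, 0.2489, 0.2078]
orientation: [179.9, 0.0, -13.4]
force: [-1.4, -6.2, 8.8]
opening: 0.0105
```

Call:
carry_out:
  moves: "0 0 -0.002 0 0 0 0; 0 0 -0.002 0 0 0 0; 0 0 -0.002 0 0 0 0"

```text
clock: 7.55
tool_pos: [0.479, 0.2495, 0.2078]
orientation: [179.7, 0.1, -13.4]
force: [0.8, -12.7, 13.0]
opening: 0.0109
```

The cover has stopped against the end wall: 13 N is building up and motion has ceased. I'll release and lift off.

Call:
carry_out:
  moves: "0.03 0 0 0 0 0 0; 0.03 0 0 0 0 0 0; 0.03 0 0 0 0 0 0; 0.03 0 0 0 0 0 0; 0.03 0 0.001 -0.02 0 0 0; 0.04 0 0 -0.06 0 0 0; 0.087 0 0 -0.1 0 0 0; 0.087 0 0 -0.1 0 0 0; 0.087 0 0 -0.1 0 0 0"

```text
clock: 8.45
tool_pos: [0.4793, 0.2512, 0.3087]
orientation: [-179.9, -0.1, -13.4]
force: [-0.4, 0.3, -0.4]
opening: 0.0563
```

```bash
python3 - <<'E'
from m import *
from go import rel
p=snap('top','t3.png'); s=snap('scene','s3.png')
b=cv2.imread('pics/s3.png')[140:210,230:330]
cv2.imwrite('pics/t3c.png',cv2.resize(b,(800,560),interpolation=2))
for l in('cover','tray'):print(l,rect(s,l,.026))
d=ctrl.mark_of(s,'cover_rib');print(onz(s,d[0]['at'],.044))
print(rel([.505,-.326,.40],0))
print(ctrl.get_obs()['joint_pos'])
for l in('cap','squeeze_bottle','stand'):
  for q,n in ((p,'top'),(s,'scene')):
    for d in ctrl.recognise(q,l)[:2]: print(n,l,round(d['confidence'],2),d['extent'])
E
```

```text
cover (0.57, array([ 531.5, -291.5]), array([174.4, 137.4]), 70.45)
tray (0.75, array([474.5, 169.4]), array([252.4, 196. ]), 77.24)
[0.47591216 0.24209025 0.044     ]
(array([ 0.1587,  0.5552, -0.0926]), array([ 0.0018,  0.0014, -0.2338]))
[ 4.83959324e+01  1.30071752e+01 -2.39191226e+01 -1.06379785e-02
 -5.32037390e+01  2.82128722e+01]
top cap 0.58 [356.0, 197.1, 377.1, 218.3]
scene cap 0.88 [145.4, 199.0, 167.6, 215.7]
top squeeze_bottle 0.91 [307.0, 180.0, 334.1, 210.5]
top squeeze_bottle 0.25 [249.2, 127.9, 291.8, 144.5]
scene squeeze_bottle 0.69 [189.8, 198.7, 214.7, 228.9]
top stand 0.81 [296.3, 182.2, 366.7, 229.5]
scene stand 0.8 [144.2, 216.9, 227.9, 253.8]
```

View pics/t3c.png

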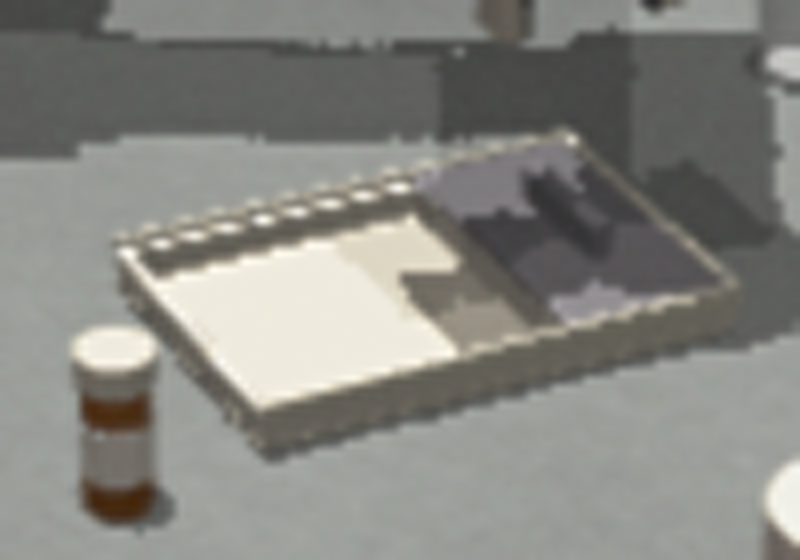

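The scene crop shows the cover flush with the end wall, with its edge at crop (570,135)–(735,285). Next I work out the exact cap centre and move towards it at height.

```bash
cat > capfit.py <<'E'
from m import *
from scipy.optimize import least_squares
def sil(p,x,y,z0=.103,z1=.131,r=.027):
    a=np.linspace(0,2*np.pi,60); P=[px(p,[x+r*np.cos(t),y+r*np.sin(t),z]) for t in a for z in (z0,z1)]
    P=np.array(P); return np.array([P[:,1].min(),P[:,0].min(),P[:,1].max(),P[:,0].max()])
def fit(ps,**k):
    D=[]
    for p in ps:
        for f in (ctrl.recognise,ctrl.trace):
            d=f(p,'cap')
            if d and d[0]['confidence']>.4: D.append((p,np.array(d[0]['extent'])))
    g=lambda v:np.concatenate([sil(p,*v,**k)-e for p,e in D])
    s=least_squares(g,[.51,-.326],loss='soft_l1'); print(np.round(s.x,4)); print(np.round(g(s.x).reshape(-1,4),1))
    return s.x
E
python3 - <<'E'
from capfit import *
t=ctrl.snapshot('top');s=ctrl.snapshot('scene')
fit([t,s]); fit([t]);fit([s])
# outline check
for p,n in((t,'top'),(s,'scene')):
    r=ctrl.trace(p,'stand')
    im=cv2.cvtColor(p['image'],cv2.COLOR_RGB2BGR)
    c=[int(v) for v in px(p,[.508,-.326,.131])]
    big=cv2.resize(im[c[0]-25:c[0]+45,c[1]-35:c[1]+65],None,fx=6,fy=6,interpolation=1)
    for xy,col in(((.508,-.326),(0,0,255)),((.503,-.325),(255,0,0))):
      for z in (.131,.103):
        q=np.array([px(p,[xy[0]+.027*np.cos(a),xy[1]+.027*np.sin(a),z]) for a in np.linspace(0,6.28,40)])
        q=((q[:,::-1]-[c[1]-35,c[0]-25]+.5)*6).astype(int); cv2.polylines(big,[q],True,col,1)
    cv2.imwrite(f'pics/cap_{n}.png',big)
a=cv2.imread('pics/cap_top.png');b=cv2.imread('pics/cap_scene.png');cv2.imwrite('pics/capfit.png',cv2.resize(np.vstack([a,b]),(429,600)))
E
```

```text
[ 0.515  -0.3277]
[[ 0.2  0.1 -3.6 -1.9]
 [-0.  -0.7 -0.5 -0.7]
 [-0.8 -0.4 -0.   2.3]]
[ 0.5126 -0.3329]
[[ 1.9  1.  -1.7 -0.9]]
[ 0.5168 -0.3276]
[[ 0.3 -0.5 -0.2 -0.5]
 [-0.5 -0.2  0.3  2.5]]
```

View pics/capfit.png

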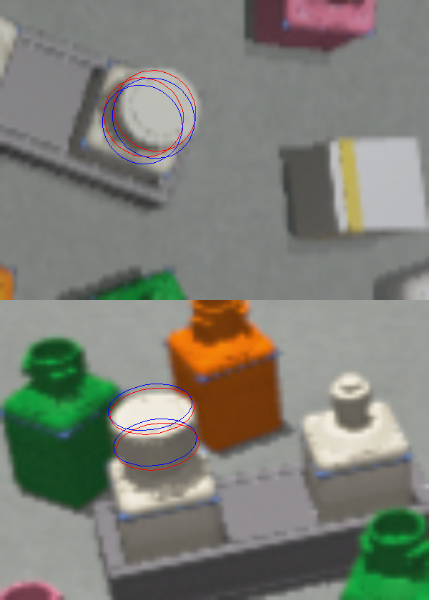

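```bash
python3 - <<'E'
from capfit import *
t=ctrl.snapshot('top');s=ctrl.snapshot('scene')
def center(p,xy):
    c=px(p,[*xy,.131]); r0,c0=int(c[0])-16,int(c[1])-18
    g=p['image'][r0:r0+32,c0:c0+36].astype(float)
    G=cv2.resize(g.mean(2),None,fx=8,fy=8,interpolation=cv2.INTER_LINEAR)
    return G,r0,c0
from numpy import linalg
def model(p,x,y,sc,r0,c0,shape,z=.131,r=.027):
    q=np.array([px(p,[x+r*np.cos(a),y+r*np.sin(a),z]) for a in np.linspace(0,6.28,50)])
    q=(q[:,::-1]-[c0,r0]+.5)*8
    m=np.zeros(shape,np.uint8); cv2.fillPoly(m,[q.astype(int)],1); return m
# gradient score: mean |grad| along top-circle edge
for p,n in((t,'top'),(s,'scene')):
    G,r0,c0=center(p,(.512,-.328)); gx=cv2.Sobel(cv2.GaussianBlur(G,(0,0),4),5,1,0);gy=cv2.Sobel(cv2.GaussianBlur(G,(0,0),4),5,0,1)
    res=[]
    for x in np.arange(.498,.526,.001):
        for y in np.arange(-.342,-.316,.001):
            a=np.linspace(0,2*np.pi,72,endpoint=False)
            q=np.array([px(p,[x+.027*np.cos(u),y+.027*np.sin(u),.131]) for u in a]); cc=np.array(px(p,[x,y,.131]))
            d=q-cc; d/=np.linalg.norm(d,axis=1)[:,None]
            ij=((q-[r0,c0]+.5)*8).astype(int)
            ok=(ij>=0).all(1)&(ij[:,0]<G.shape[0])&(ij[:,1]<G.shape[1]); ij=ij[ok];d=d[ok]
            v=-(gy[ij[:,0],ij[:,1]]*d[:,0]+gx[ij[:,0],ij[:,1]]*d[:,1])
            res.append((np.clip(v,0,np.percentile(gx,99)).sum(),x,y))
    res.sort(reverse=True); print(n,np.round(res[:6],4))
print(sorted(s.keys()), t['K'][0,0],s['K'][0,0])
# stand top rectangle check: trace
for p in (t,s):
    d=ctrl.trace(p,'stand')[0]; print(d['confidence'],d['extent'],rect(p,'stand',.042))
    d=ctrl.mark_of(p,'stand');print([(round(e['confidence'],2),np.round(onz(p,e['at'],0),3)) for e in d])
E
```

```text
Traceback (most recent call last):
cv2.error: OpenCV(4.12.0) /io/opencv/modules/imgproc/src/filter.simd.hpp:3096: error: (-213:The function/feature is not implemented) Unsupported combination of buffer format (=6), and destination format (=5) in function 'getLinearColumnFilter'
```

```bash
cat > edge.py <<'E'
from capfit import *
def edge(p,n,z=.131,c=(.512,-.328)):
    k=px(p,[*c,z]); r0,c0=int(k[0])-20,int(k[1])-22
    G=cv2.resize(p['image'][r0:r0+40,c0:c0+44].mean(2).astype('float32'),None,fx=8,fy=8,interpolation=cv2.INTER_LINEAR)
    B=cv2.GaussianBlur(G,(0,0),4); gx=cv2.Sobel(B,cv2.CV_32F,1,0);gy=cv2.Sobel(B,cv2.CV_32F,0,1)
    cap=np.percentile(np.hypot(gx,gy),90); res=[]; a=np.linspace(0,2*np.pi,72,endpoint=False)
    for x in np.arange(c[0]-.014,c[0]+.014,.001):
        for y in np.arange(c[1]-.014,c[1]+.014,.001):
            q=np.array([px(p,[x+.027*np.cos(u),y+.027*np.sin(u),z]) for u in a]); cc=np.array(px(p,[x,y,z]))
            d=q-cc; d/=np.linalg.norm(d,axis=1)[:,None]
            ij=np.clip(((q-[r0,c0]+.5)*8).astype(int),0,[G.shape[0]-1,G.shape[1]-1])
            v=-(gy[ij[:,0],ij[:,1]]*d[:,0]+gx[ij[:,0],ij[:,1]]*d[:,1])
            res.append((np.clip(v,0,cap).mean()/cap,x,y))
    res.sort(reverse=True); r=np.array(res[:8]); print(n,np.round(r[:4],4).tolist(),'mean',np.round(r.mean(0),4))
E
python3 - <<'E'
from edge import *
t=ctrl.snapshot('top');s=ctrl.snapshot('scene')
edge(t,'top');edge(s,'scene')
E
```

```text
top [[0.9013, 0.511, -0.329], [0.8899, 0.51, -0.329], [0.8754, 0.51, -0.33], [0.8754, 0.511, -0.33]] mean [ 0.8686  0.5105 -0.329 ]
scene [[0.9974, 0.513, -0.33], [0.9966, 0.513, -0.329], [0.9966, 0.513, -0.331], [0.9964, 0.512, -0.331]] mean [ 0.9961  0.513  -0.3295]
```

```bash
python3 - <<'E'
from go import *
print(rel([.512,-.3295,.33],-30)); print(ctrl.get_obs()['clock'])
E
```

```text
(array([ 0.1662,  0.557 , -0.0223]), array([ 0.    , -0.    ,  0.2898]))
9.8
```

Call:
carry_out:
  moves: "0.087 0.0 0.0 -0.06 0 0 0; 0.087 0.166 0.557 -0.06 0 0 0.29; 0.087 0.166 0.557 -0.06 0 0 0.29; 0.087 0.166 0.557 -0.06 0 0 0.29; 0.087 0.166 0.557 -0.06 0 0 0.29; 0.087 0.166 0.557 -0.06 0 0 0.29; 0.087 0.166 0.557 -0.06 0 0 0.29; 0.087 0.166 0.557 -0.06 0 0 0.29; 0.087 0.166 0.557 -0.06 0 0 0.29; 0.087 0.166 0.557 -0.06 0 0 0.29; 0.087 0.166 0.557 -0.06 0 0 0.29; 0.087 0.166 0.557 -0.06 0 0 0.29; 0.087 0.166 0.557 -0.06 0 0 0.29; 0.087 0.166 0.557 -0.06 0 0 0.29; 0.087 0.166 0.557 -0.06 0 0 0.29; 0.087 0.166 0.557 -0.06 0 0 0.29; 0.087 0.166 0.557 -0.022 0 0 0.29; 0.087 0.166 0.557 -0.022 0 0 0.29; 0.087 0.166 0.557 -0.022 0 0 0.29"

```text
clock: 11.7
tool_pos: [0.5119, -0.3286, 0.3299]
orientation: [180.0, 0.1, -29.9]
force: [0.1, 0.4, 1.2]
opening: 0.0875
```

```bash
python3 - <<'E'
from edge import *
from go import rel
s=snap('scene','s4.png');t=snap('top','t4.png')
edge(s,'scene')
b=cv2.imread('pics/s4.png')[120:280,80:260]; c=cv2.imread('pics/t4.png')[170:280,130:260]
cv2.imwrite('pics/s4c.png',np.hstack([cv2.resize(b,(450,400),interpolation=2),cv2.resize(c,(350,400),interpolation=2)]))
print(rel([.512,-.3295,.279],-30),ctrl.get_obs()['joint_pos'])
E
```

```text
scene [[0.6361, 0.512, -0.328], [0.6348, 0.512, -0.329], [0.6275, 0.511, -0.328], [0.6269, 0.513, -0.329]] mean [ 0.6235  0.5119 -0.3289]
(array([-0.0002,  0.0006,  0.0523]), array([ 0.0001, -0.0018,  0.0011])) [-1.43408878e+01  1.75710650e+01 -1.37762794e+01  3.69239429e-02
 -5.85536821e+01  7.43859323e+01]
```

View pics/s4c.png

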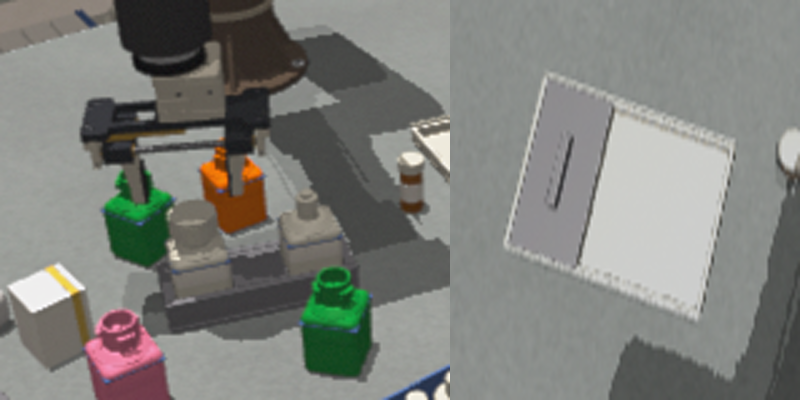

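In the top view the cover lies flush against the end wall with no tablets showing: its left edge runs (545,75)–(505,245) in the crop. The jaws straddle the cap at crop (193,215). I'll lower and close.

Call:
carry_out:
  moves: "0.087 0 0.0005 0.025 0 0 0; 0.087 0 0.0005 0.04 0 0 0; 0.087 0 0.0005 0.05 0 0 0; 0.087 0 0.0005 0.051 0 0 0; 0.087 0 0.0005 0.051 0 0 0; 0.064 0 0.0005 0.051 0 0 0; 0.064 0 0.0005 0.051 0 0 0; 0.064 0 0.0005 0.051 0 0 0; 0.064 0 0.0005 0.051 0 0 0"

```text
clock: 12.7
tool_pos: [0.5116, -0.3299, 0.279]
orientation: [-180.0, -0.0, -30.0]
force: [0.5, 0.4, -1.8]
opening: 0.0653
```

```bash
python3 - <<'E'
from edge import *
s=snap('scene','s5.png')
b=cv2.imread('pics/s5.png')[150:250,100:230]
cv2.imwrite('pics/s5c.png',cv2.resize(b,(780,600),interpolation=2))
o=ctrl.get_obs();print(o['force'],o['tool_pos'],o['moment'])
E
```

```text
[0.39839718 0.07417088 1.04306708] [ 0.51153432 -0.32991777  0.27890019] [-0.00319127 -0.03855238 -0.07140807]
```

View pics/s5c.png

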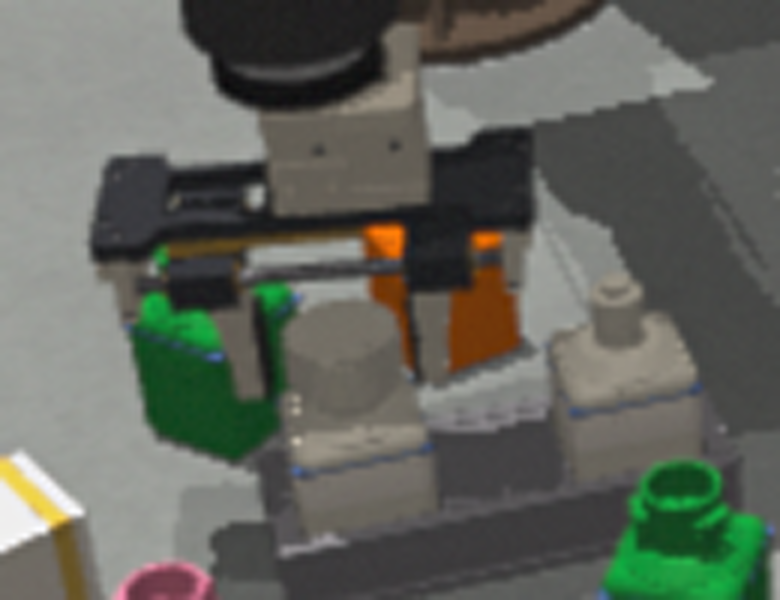

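```bash
python3 - <<'E'
from edge import *
s=ctrl.snapshot('scene')
u=np.array([.5,.866]);w=np.array([.866,-.5])
im=cv2.imread('pics/s5.png')[160:230,130:190]; b=cv2.resize(im,None,fx=9,fy=9,interpolation=2)
def dot(X,col):
    r,c=px(s,X); cv2.circle(b,(int((c-130+.5)*9),int((r-160+.5)*9)),3,col,-1)
c0=np.array([.5115,-.3299])
for sg in(-1,1):
    for z in(.101,.14):
        for k in(-.0095,.0095): dot([*(c0+sg*.0327*u+k*w),z],(0,0,255))
        dot([*(c0+sg*.027*u),z if z<.13 else .131],(255,0,0))
cv2.imwrite('pics/s6.png',b)
E
```

```text
(no output)
```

View pics/s6.png

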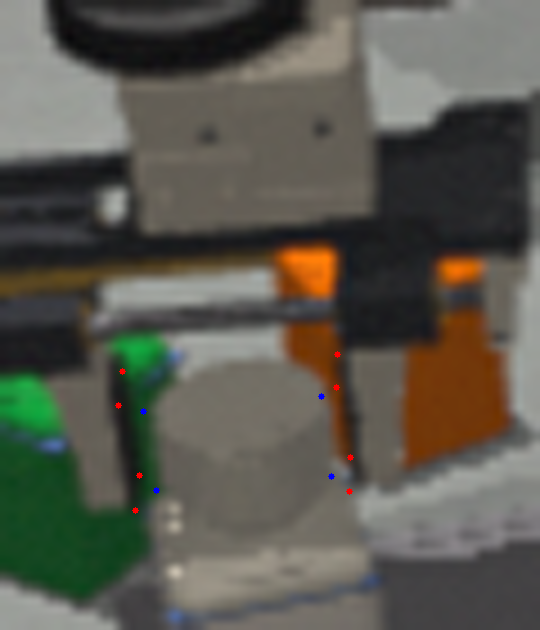

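Measured against the fingers, the cap sits about 2 mm to the right along the jaw axis. I'll shift by that and close.

Call:
carry_out:
  moves: "0.064 0 -0.002 0 0 0 0; 0.064 0.0 -0.002 0 0 0 0; 0.056 0 -0.002 0 0 0 0; 0.056 0 -0.002 0 0 0 0; 0.056 0 -0.002 0 0 0 0; 0.056 0 -0.002 0 0 0 0"

```text
clock: 13.4
tool_pos: [0.5125, -0.3283, 0.2787]
orientation: [180.0, 0.0, -30.0]
force: [-0.8, -1.1, -0.7]
opening: 0.0558
```

```bash
python3 - <<'E'
from edge import *
s=snap('scene','s7.png')
o=ctrl.get_obs();print(o['force'],o['tool_pos'],o['moment'],o['opening'])
im=cv2.imread('pics/s7.png')[160:230,130:190]; cv2.imwrite('pics/s7c.png',cv2.resize(im,None,fx=8,fy=8,interpolation=2))
E
```

```text
[-0.55664375 -0.93672319  0.74135989] [ 0.51242703 -0.32826579  0.27867778] [-0.33169536  0.13561046 -0.01999252] 0.056144351823192246
```

View pics/s7c.png

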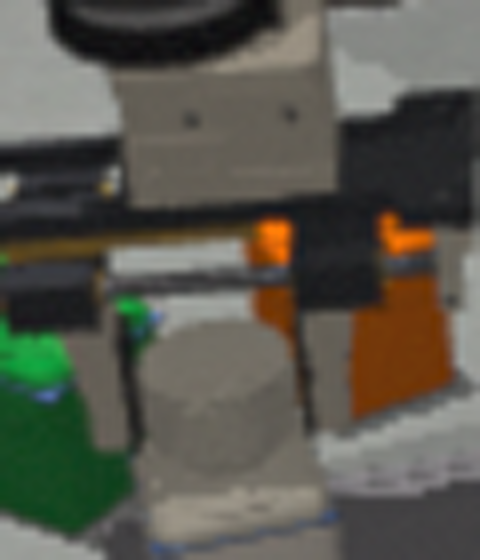

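Call:
carry_out:
  moves: "0.058 0.001 0.0005 0 0 0 0; 0.058 0.001 0.0005 0 0 0 0; 0.04 0.001 0.0005 0 0 0 0; 0.04 0.001 0.0005 0 0 0 0; 0.04 0.001 0.0005 0 0 0 0; 0.04 0.001 0.0005 0 0 0 0; 0.04 0.001 0.0005 0 0 0 0"

```text
clock: 14.15
tool_pos: [0.5131, -0.3291, 0.2787]
orientation: [180.0, 0.0, -30.0]
force: [-0.4, -0.4, -0.8]
opening: 0.0543
```

The cap is gripped at 54.3 mm with no side force. Now I press down.

Call:
carry_out:
  moves: "0.04 0 0 0.002 0 0 0; 0.04 0 0 0.004 0 0 0; 0.04 0 0 0.0055 0 0 0; 0.04 0 0 0.0055 0 0 0; 0.04 0 0 0.0055 0 0 0"

```text
clock: 14.65
tool_pos: [0.5132, -0.3293, 0.2746]
orientation: [180.0, -0.1, -30.0]
force: [-3.4, 0.7, 10.0]
opening: 0.0541
```

Call:
carry_out:
  moves: "0.04 0 0 0.0015 0 0 0; 0.04 0 0 0.0015 0 0 -0.05; 0.04 0 0 0.0015 0 0 -0.12; 0.04 0 0 0.0015 0 0 -0.2; 0.04 0 0 0.0015 0 0 -0.28; 0.04 0 0 0.0015 0 0 -0.35; 0.04 0 0 0.0015 0 0 -0.35"

```text
clock: 15.35
tool_pos: [0.5141, -0.3295, 0.2738]
orientation: [179.9, -0.2, -9.8]
force: [-0.3, 0.9, 11.7]
opening: 0.054
```

```bash
python3 - <<'E'
from go import *
o=ctrl.get_obs();print(o['force'],o['tool_pos'],o['moment'],o['opening'],o['orientation'])
E
```

```text
[-0.29536827  0.9421339  11.70628091] [ 0.51412009 -0.32945306  0.2738405 ] [0.18135347 0.32690299 0.04766869] 0.05400009826663254 [179.9278184   -0.22792219  -9.76597081]
```

The cap turns with little resistance (0.05 N m) while pressed at 11.7 N. I keep turning.

Call:
carry_out:
  moves: "0.04 0 0 0 0 0 -0.08; 0.04 0 0 0 0 0 -0.18; 0.04 0 0 0 0 0 -0.28; 0.04 0 0 0 0 0 -0.38; 0.04 0 0 0 0 0 -0.48; 0.04 0 0 0 0 0 -0.58; 0.04 0 0 0 0 0 -0.66; 0.04 0 0 0 0 0 -0.66"

```text
clock: 16.15
tool_pos: [0.514, -0.3292, 0.2737]
orientation: [179.8, -0.1, 28.1]
force: [-1.8, 1.2, 11.6]
opening: 0.0544
```

```bash
python3 - <<'E'
from go import *
o=ctrl.get_obs();print(o['force'],o['tool_pos'],o['moment'],o['opening'],o['orientation'])
E
```

```text
[-1.77002125  1.23243201 11.64641584] [ 0.51401589 -0.32917511  0.27367724] [0.63312639 0.45914146 0.02323341] 0.05439626536236831 [ 1.79842576e+02 -1.23496029e-01  2.80707280e+01]
```

Call:
carry_out:
  moves: "0.04 0 0 -0.005 0 0 0; 0.04 0 0 -0.010 0 0 0; 0.04 0 0 -0.015 0 0 0; 0.04 0 0 -0.020 0 0 0; 0.04 0 0 -0.020 0 0 0; 0.04 0 0 -0.020 0 0 0"

```text
clock: 16.75
tool_pos: [0.513, -0.329, 0.2914]
orientation: [-180.0, 0.0, 27.8]
force: [-0.9, 0.2, -0.4]
opening: 0.0545
```

```bash
python3 - <<'E'
from go import *
s=snap('scene','s8.png')
o=ctrl.get_obs();print(o['force'],o['tool_pos'],o['moment'],o['opening'])
im=cv2.imread('pics/s8.png')[150:250,110:230]; cv2.imwrite('pics/s8c.png',cv2.resize(im,None,fx=6,fy=6,interpolation=2))
E
```

```text
[ 0.29610577  0.04566425 -0.11209489] [ 0.51294522 -0.32902196  0.29130576] [-0.09846475  0.0337379  -0.01104598] 0.05423956371599811
```

View pics/s8c.png

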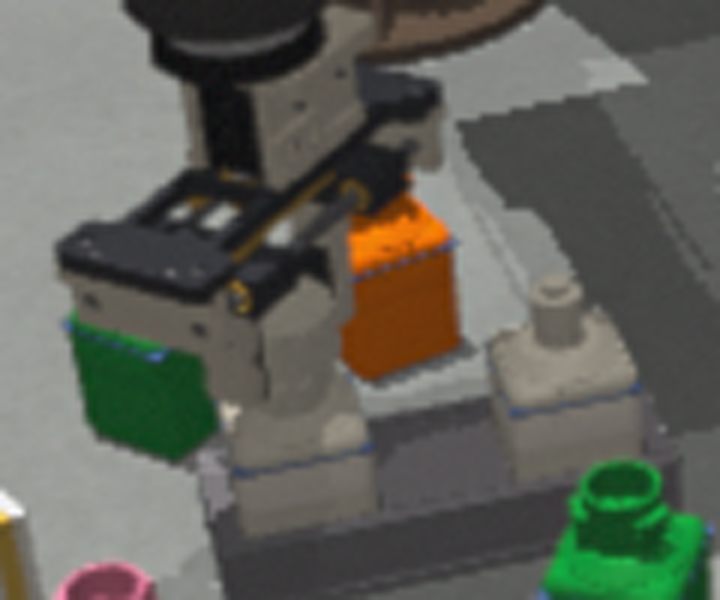

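There is no load on the wrist, and the bottle still stands in the well at crop (300,470). I'll lift to the final height.

Call:
carry_out:
  moves: "0.04 0 0 -0.012 0 0 0; 0.04 0 0 -0.024 0 0 0; 0.04 0 0 -0.036 0 0 0; 0.04 0 0 -0.048 0 0 0; 0.04 0 0 -0.060 0 0 0; 0.04 0 0 -0.064 0 0 0; 0.04 0 0 -0.064 0 0 0; 0.04 0 0 -0.064 0 0 0"

```text
clock: 17.6
tool_pos: [0.5129, -0.329, 0.3553]
orientation: [-180.0, 0.0, 27.8]
force: [-0.4, 0.0, -1.1]
opening: 0.054
```

```bash
python3 - <<'E'
from go import *
s=snap('scene','s9.png');t=snap('top','t9.png')
o=ctrl.get_obs();print(o['force'],o['tool_pos'],o['orientation'],o['opening'],o['qvel'])
for l,z in(('cap',.18),('bottle',.008)):
  for d in ctrl.mark_of(s,l)[:3]: print(l,d['confidence'],onz(s,d['at'],z))
im=cv2.imread('pics/s9.png')[120:250,110:230]; b=cv2.imread('pics/t9.png')[170:270,130:280]
cv2.imwrite('pics/s9c.png',np.hstack([cv2.resize(im,(480,520),interpolation=2),cv2.resize(b,(320,520*0+213),interpolation=2) if 0 else cv2.copyMakeBorder(cv2.resize(b,(320,213),interpolation=2),0,307,0,0,cv2.BORDER_CONSTANT)]))
E
```

```text
[-0.23733789  0.91832738 -0.24555201] [ 0.51292209 -0.32899377  0.3549543 ] [-1.79945846e+02  4.41034999e-02  2.78516839e+01] 0.0544354133275829 [-0.0112158   0.1076569   0.13322209  0.02889641  0.07791665 -0.0395425 ]
cap 0.48 [ 0.50090412 -0.32704735  0.18      ]
bottle 0.95 [ 0.71483994 -0.27001266  0.008     ]
bottle 0.83 [ 0.62009179 -0.47280209  0.008     ]
bottle 0.82 [ 0.49864837 -0.31920901  0.008     ]
```

View pics/s9c.png

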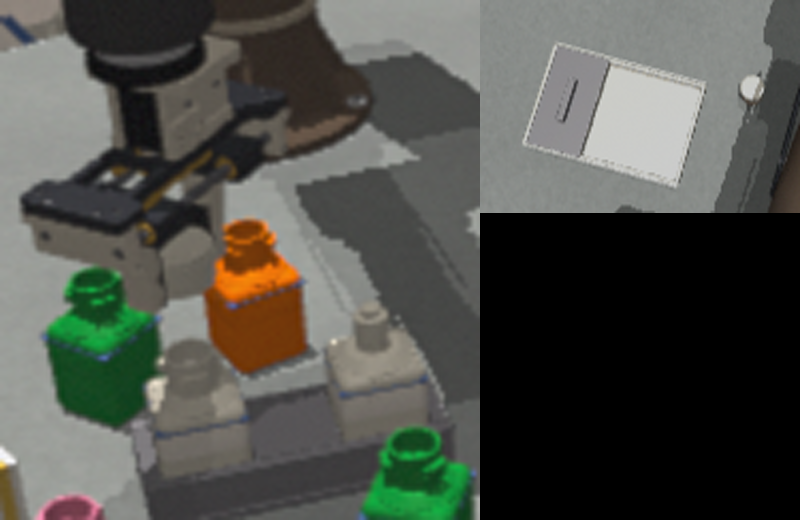

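View pics/s9.png

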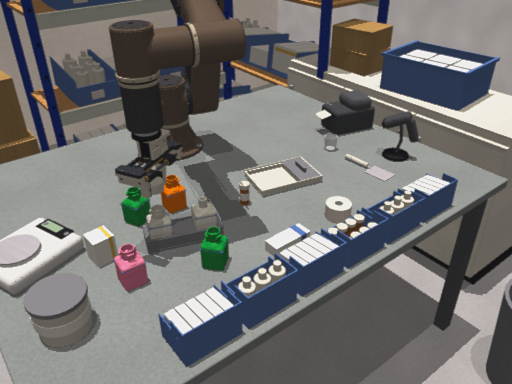

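The cap is held level at crop (185,262), the open neck is below it at (188,365), and the cover is home. I hand the job in.

```bash
python3 -c "
from plant import ctrl
print(ctrl.close_job())"
```

```text
the job is handed in; nothing more can be done
None
```

I slid the cover home first, then took the wide ribbed cap off its bottle, and handed the job in at about 18 s of the 51 s allowed.

- **Cover:** I gripped the rib and pushed the cover about 73 mm until it stopped against the end wall at about 13 N. A later top view shows it flush with the wall and no tablets visible.
- **Cap:** I pressed it down about 5 mm at about 11.7 N, turned it 58° anticlockwise, and lifted it with no load on the wrist.
- **Final state:** The cap is held level (tool tilt below 0.1°, opening 54.4 mm). Its lower edge is about 59 mm above the open rim, worked out from the tool height. The bottle stands upright in its well, and nothing else appeared moved in the last picture.

**Checks that disagreed:** The estimates of the cap's position differed by a few mm, so I moved the jaws about 1.5 mm along their axis before gripping. The networks' last marks for the cap and bottle were about 12–15 mm off the tool position. I relied on the pictures and the gripper opening instead.

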